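# Clear and load the mould slide

### The job

The loading slide on the bench is blocked: take the strap clamp off its rails first and lay it flat on the black rubber mat. Then lay the mould bar, pins up, centred in the carriage's trough (across the slide, between its two pairs of low lips), and push the carriage gently fully home to the end stop, so that the bar stays in the trough. Do not let the carriage bump the clamp, and leave the caliper and the two mould inserts where they are.

Things in the scene. Friction and masses are not known exactly. Their poses are not given: they have to be found in the camera images.
- slide: Fixed loading slide: aluminium bed 370 (x) x 130 (y) x 12 mm; two steel rails along x, 16 mm wide, centres at y = +-43 mm, tops 22 mm above the bench; dark end-stop block 52 mm high, 124 mm wide at the +x end, face at x = 153 mm, bumpers to 149 mm. Origin: centre of the underside, on the bench. +x: the way the carriage runs home, roughly to the robot's left.
- carriage (a joint): Travel of the steel carriage on the slide, m: 0 = farthest from the stop, grows towards the stop, 0.224 = fully home, block at the bumpers. Starts at 0 to 0.02. It stays where it is left; about 2 N friction, plus 10 N per m/s. At its limit it stops rigidly.
- trough (a point): Centre of the trough floor on the carriage, 44 mm above the bench, axes as the slide's. Carriage block 90 (x) x 130 (y) mm, 22 to 44 mm above the bench. On top, at |y| = 30 to 65 mm, pairs of dark lips along y, 6 mm high, 10 mm thick, 40 mm apart, form the trough; its middle 60 mm has no lips (room for fingers), its ends are open.
- push_face (a point): Centre of the carriage's rear upright face (the one away from the stop), 130 mm wide, from 22 to 44 mm above the bench, point at 33 mm; 45 mm behind the trough's centre. Push here along the slide's +x. Behind it the rails (tops at 22 mm) run on for 15 mm and the bed for 20 mm when the carriage is at 0.
- clamp_centre (a point): Centre (half-way up) of the strap clamp: solid dark forged bar, slot-like recess on top, chamfered end, 30 (x) x 100 (y) x 16 mm, about 0.35 kg. Starts flat across both rails between carriage and stop, some 50 mm or more clear of each. Grasp across its 30 mm width.
- strap_clamp: The same clamp; origin at the centre of its underside, y along its length, z up.
- bar_centre (a point): Centre of the mould bar's body, 8 mm above its underside: dark steel bar, groove and two pins on top, 26 (x) x 116 (y) mm, body 16 mm high (26 mm over the pins), about 0.28 kg. Starts flat on the mat, pins up, long axis roughly away from the robot. Grasp across its 26 mm width; it goes along the trough, either way round.
- mould_bar: The same bar; origin at the centre of its underside, y along its length, z up.
- mat_centre (a point): Centre of the black rubber mat on the bench at the robot's right front, level with the bench top; the mat is about 248 (x) x 404 (y) mm, world axes. The two mould inserts stand near its far right corner. The press stands behind the mat: its platen overhangs from 110 mm beyond the mat's centre (world x = 0.61) on, from 165 mm up, so carry things to and from the mat close to the robot.
- caliper: Steel caliper 72x210x10 mm on the board at the left; leave alone.
- mould_insert_1: Grey mould insert 34x62x18 mm on the mat; leave alone.
- mould_insert_2: Grey mould insert 34x62x20 mm on the mat; leave alone.

How it is judged:
By the outcome, as a careful person would: the job done as asked, in the order asked, and still so for the second after the job is handed in, with the robot touching nothing.
It also fails if it takes over 72 s, if anything falls off the work surface, if the arm or the gripper's body presses on something with over 40 N, if the wrist force passes 120 N, or if a joint passes its speed limit or range.

### The arm

A 6-joint arm with a two-finger parallel gripper is mounted at the origin on a cart in front of the work surface, level with it; the furniture and walls round the work are solid. World frame = base frame: x ahead of the robot, y to its left, z up, the work surface at z = 0. Lengths are in m, angles in rad, forces in N, time in s.
With the tool pointing down it reaches from about 0.375 to 0.975 m from the base axis. Payload 3.8 kg.
Tool frame: the origin (TCP) lies between the finger pads; the fingertips stand 8 mm ahead of it and the grasp point (between the pads) lies 11 mm behind it; z points along the fingers, y is the line along which they close (so a half turn about z gives the same grasp; the last joint's range is limited). The gripper opens to 88 mm and grips with 3 to 60 N. Pads are 18 mm wide; open, the fingers measure 123 mm over their backs; the gripper's body (75 mm by 187 mm) begins 45 mm behind the grasp point.
Start: joints at [-1.25, 0.264, 1.604, -0, 1.274, -0.037], TCP at [0.236, -0.632, 0.247] pointing down, gripper open.
Joint ranges: [-2.63, 2.63], [-0.94, 2.18], [0.31, 2.57], [-1.31, 4.45], [0, 2.66], [-2.55, 2.55]. Speed limits (rad/s): [2.57, 2.57, 3.14, 3.14, 3.14, 3.14].

### API

Orientations are given as a unit quaternion [x, y, z, w].
In Python, from bench import readout, grab_frame, finish_job gives the robot as it stands. The module is installed in compiled form; this text tells all that it offers.
- The arm moves only by the tool step_arm, never from a script. Its argument "moves" is text: rows parted by semicolons, each of 7 numbers parted by spaces: the turn, a rotation vector about the tool's x, y, z in degrees, then the shift along the tool's x, y, z in m, then the closure in counts, from 0 (fully open) to 255 (shut). A call has 1 to 10 rows; each row shifts and turns the commanded pose from where the row before left it, along the tool's axes as they then stand; what a row does not reach is not made up. A row lasts 1/10 s, in which the tool goes at most 50 mm and 8.59 degrees, less where a joint would pass 70% of its speed; a pose out of reach is approached as far as the arm can. A call with a gripper value outside its range is refused whole. The fingers move at their own pace and stop on an object; the grip force is fixed at half the most. Time passes only in rows, so rows that do not move let the fingers close. It gives the time, the measured TCP pose, the force, the opening and the grip force at its end, in the units of the state.
- readout.state(): the state, without advancing time (a new reading comes with each control period).
- grab_frame(name): name is "scene" or "top" or "wrist"; returns a dict with "color" (480x640x3 uint8, red, green, blue), "camera_matrix" (3x3 intrinsics, pixels), "view" (4x4, takes a point from world to camera coordinates). Camera axes: x right, y up, looking along -z (the intrinsics and any distortion apply to the point x, -y, -z); pixel columns grow to the right and rows downward; lengths in m; the calibration is good to about 2 mm. A picture is of the moment at which its call begins. There is no depth.
- finish_job(): hands the job in; it is judged then, once.
The state is a dict: "time_s": time; "q": joint angles; "joint_vel": joint speeds; "joint_torque": joint torques, N m; "ee_pos": TCP position; "orientation": TCP orientation; "force": force on the tool from outside, world axes, zero at the start; "ft_torque": the same for the moment, N m; "grip_width": finger opening in m; "gripper_force": force on a finger pad.
Only numpy, scipy, OpenCV 4.12 (cv2) and the standard library are available. Lean on these libraries where they do the work, as an engineer would, in place of code of your own. Each camera call takes 0.05 s, during which the arm holds its last target. There are 200 camera calls.

## Working session

There is one attempt and no reset: what is moved stays moved. The work goes in short steps, Python scripts to look and compute and a tool call to move; the robot and the scene stay as the last step left them, time stands still between calls to the robot, and variables do not carry over. Pictures are saved under pics/ and viewed, at most 10 in all, crops included, and the job is handed in when it is done.

Besides the shell and the picture viewer there is one more tool, called after "Emit:" as a command line: name --argument value ..., lists and objects as JSON in quotes. step_arm: Moves the arm, as the interface text tells. Its arguments: {"type":"object","properties":{"moves":{"type":"string"}},"required":["moves"]}

```bash
mkdir -p pics; cat > h.py <<'E'
import numpy as np, cv2
from bench import readout, grab_frame
def snap(cam,name):
    f=grab_frame(cam); cv2.imwrite(f'pics/{name}.png',cv2.cvtColor(f['color'],cv2.COLOR_RGB2BGR)); np.savez(f'pics/{name}.npz',K=f['camera_matrix'],V=f['view']); return f
def ld(name):
    d=np.load(f'pics/{name}.npz'); return cv2.imread(f'pics/{name}.png'),d['K'],d['V']
def ray(K,V,u,v,z):
    d=np.linalg.inv(K)@[u,v,1.]; d=np.array([d[0],-d[1],-d[2]])
    R=V[:3,:3]; c=-R.T@V[:3,3]; w=R.T@d; return c+w*(z-c[2])/w[2]
def proj(K,V,p):
    c=V[:3,:3]@np.array(p)+V[:3,3]; q=K@[c[0],-c[1],-c[2]]; return q[:2]/q[2]
E
python3 - <<'E'
from h import *
for c in('top','scene'):
    f=snap(c,c+'0'); V=f['view'];print(c,f['camera_matrix'].round(1).tolist(),(-V[:3,:3].T@V[:3,3]).round(3), V[:3,:3].round(2).tolist())
s=readout.state();print(s['orientation'],s['ee_pos'],s['force'])
E
```

```text
top [[434.7, 0.0, 313.7], [0.0, 434.7, 235.7], [0.0, 0.0, 1.0]] [0.326 0.004 1.136] [[-0.01, -1.0, -0.0], [0.98, -0.02, 0.22], [-0.22, -0.0, 0.98]]
scene [[458.8, 0.0, 319.1], [0.0, 458.8, 236.8], [0.0, 0.0, 1.0]] [-0.752 -0.094  0.631] [[0.08, -1.0, 0.0], [0.4, 0.04, 0.91], [-0.91, -0.08, 0.4]]
[ 9.84045153e-01  1.77916170e-01 -1.34631599e-04 -9.77196387e-04] [ 0.23619003 -0.63168141  0.24552394] [ 0.0386801  -0.25570744 -0.84354287]
```

View pics/top0.png

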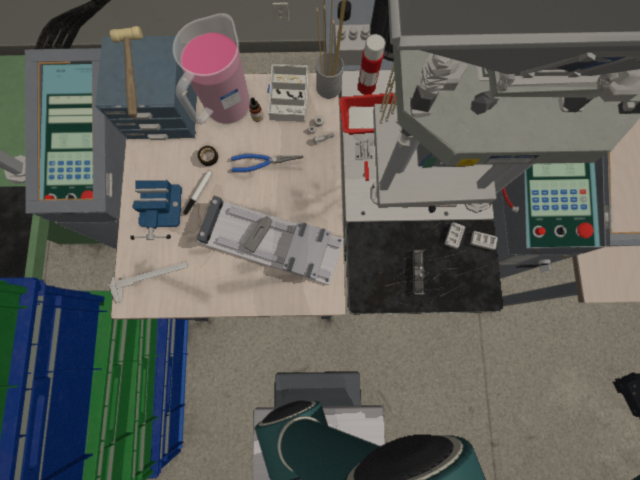

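View pics/scene0.png

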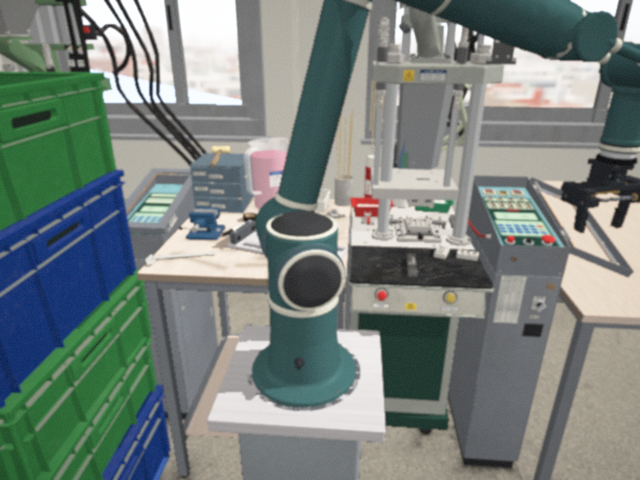

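The top view shows the slide at px (200–342, 198–282) with the end stop at left (210,222). The clamp is at about (257,234), the carriage at about (307,250) and the bar at about (419,272). The inserts are near (455,235) and (484,241). The arm hides the slide in the scene view.

```bash
python3 - <<'E'
from h import *
im,K,V=ld('top0')
c=im[190:320,190:350]; cv2.imwrite('pics/c1.png',cv2.resize(c,None,fx=4.9,fy=4.6,interpolation=cv2.INTER_CUBIC)) if 0 else cv2.imwrite('pics/c1.png',cv2.resize(im[192:292,190:350],None,fx=5,fy=5,interpolation=cv2.INTER_CUBIC))
cv2.imwrite('pics/c2.png',cv2.resize(im[215:315,340:510],None,fx=4.7,fy=4.7,interpolation=cv2.INTER_CUBIC))
E
```

```text
(no output)
```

View pics/c1.png

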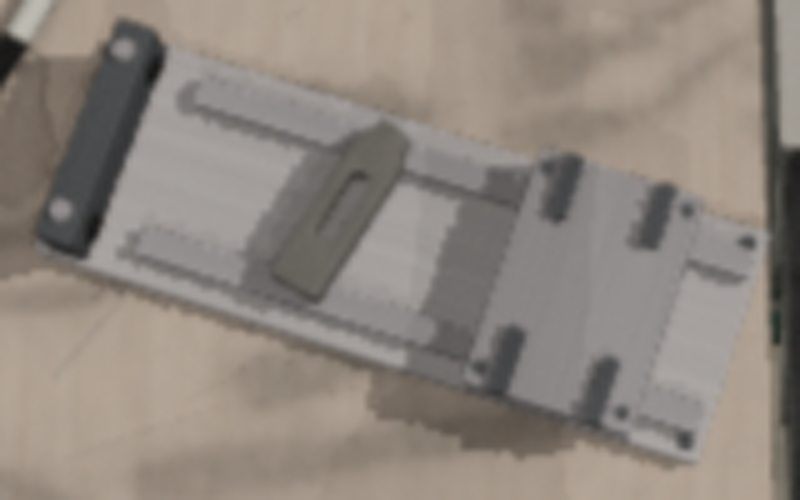

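View pics/c2.png

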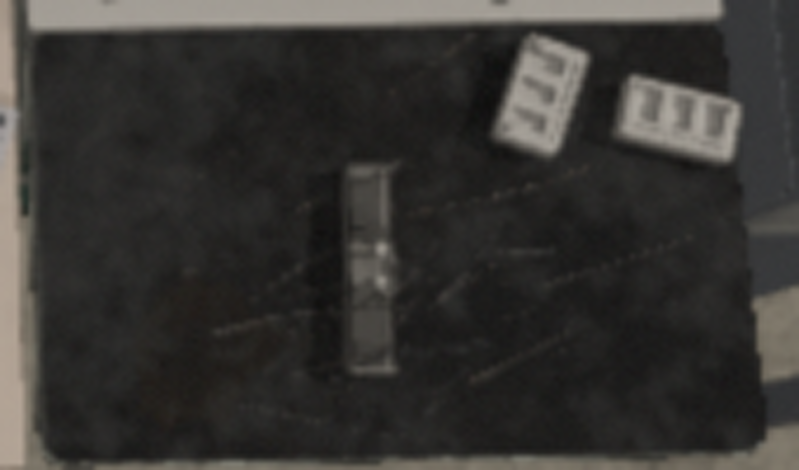

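The c1 crop shows the lips at about (562,188), (655,217), (507,360) and (600,392). The clamp runs from (385,130) to (297,290), and the slide's free-end corners are at (768,232) and (695,462). In the c2 crop the bar's corners are about (348,165), (392,165), (396,373) and (345,373). It stands alone, and the mat's left half is free.

```bash
python3 - <<'E'
from h import *
im,K,V=ld('top0')
def P(l,z,o,s): return np.array([ray(K,V,o[0]+(u+.5)/s-.5,o[1]+(v+.5)/s-.5,z) for u,v in l])
a=lambda *p:P(p[1:],p[0],(190,192),5)
L=a(.05,(562,188),(655,217),(507,360),(600,392)); print('lips',L.round(4).tolist())
print('gap x',np.linalg.norm(L[0]-L[1]),np.linalg.norm(L[2]-L[3]),'y',np.linalg.norm(L[0]-L[2]),'cen',L.mean(0).round(4))
ax=(L[0]-L[1])+(L[2]-L[3]); print('x yaw',np.degrees(np.arctan2(ax[1],ax[0])))
ay=(L[2]+L[3]-L[0]-L[1]);print('y yaw',np.degrees(np.arctan2(ay[1],ay[0])))
e=a(.012,(768,232),(695,462)); m=e.mean(0);d=e[0]-e[1];print('bed end',e.round(4).tolist(),m.round(4),np.linalg.norm(d),np.degrees(np.arctan2(d[1],d[0])))
st=a(.052,(120,20),(160,45),(85,257),(40,245)); print('stop',st.round(4).tolist(),st.mean(0).round(4))
r=a(.022,(180,97),(125,243)); print('rail ends',r.round(4).tolist(), r.mean(0))
# clamp mask in hsv
c=cv2.resize(im[192:292,190:350],None,fx=5,fy=5,interpolation=cv2.INTER_CUBIC)
h=cv2.cvtColor(c,cv2.COLOR_BGR2HSV); print('clamp col',c[260,305],h[260,305],'shadow',c[200,300],'stop',c[130,110])
cl=a(.038,(345,135),(385,123),(410,142),(405,165),(320,300),(272,280)); print('clamp',cl.round(4).tolist())
b=P([(348,165),(392,165),(396,373),(345,373)],.016,(340,215),4.7); print('bar',b.round(4).tolist(),b.mean(0).round(4)); 
mt=P([(35,32),(722,25),(762,450),(48,458)],0,(340,215),4.7); print('mat',mt.round(3).tolist(),mt.mean(0))
E
```

```text
lips [[0.59, 0.0345, 0.05], [0.574, -0.013, 0.05], [0.501, 0.0631, 0.05], [0.484, 0.0163, 0.05]]
gap x 0.05017869714664368 0.04977686453950656 y 0.0934537450122475 cen [0.5373 0.0253 0.05  ]
x yaw 70.68286945833069
y yaw 162.0604231846129
bed end [[0.5735, -0.0733, 0.012], [0.4523, -0.0319, 0.012]] [ 0.5129 -0.0526  0.012 ] 0.12809342821658087 -18.847268262411948
stop [[0.6836, 0.2649, 0.052], [0.6696, 0.2435, 0.052], [0.5572, 0.2782, 0.052], [0.5638, 0.3014, 0.052]] [0.6185 0.272  0.052 ]
rail ends [[0.6499, 0.2385, 0.022], [0.5707, 0.265, 0.022]] [0.6103384  0.25177746 0.022     ]
clamp col [ 96 101 104] [ 19  20 104] shadow [103 105 109] stop [79 77 77]
clamp [[0.6232, 0.1482, 0.038], [0.6294, 0.1273, 0.038], [0.6189, 0.1141, 0.038], [0.6066, 0.1166, 0.038], [0.5356, 0.1599, 0.038], [0.5465, 0.1848, 0.038]]
bar [[0.5383, -0.2566, 0.016], [0.5379, -0.2811, 0.016], [0.4226, -0.2752, 0.016], [0.423, -0.2474, 0.016]] [ 0.4805 -0.2651  0.016 ]
mat [[0.622, -0.086, 0.0], [0.62, -0.48, 0.0], [0.379, -0.477, 0.0], [0.381, -0.085, 0.0]] [ 0.50027738 -0.2819654   0.        ]
```

Emit:
step_arm --moves "0 0 0 0.033 -0.034 0 0;0 0 0 0.033 -0.034 0 0;0 0 0 0.033 -0.034 0 0;0 0 0 0.033 -0.034 0 0;0 0 0 0.033 -0.034 0 0;0 0 0 0.033 -0.034 0 0;0 0 0 0.033 -0.034 0 0;0 0 0 0.033 -0.034 0 0;0 0 0 0.033 -0.034 0 0;0 0 0 0.033 -0.034 0 0"

```text
time_s: 1.1
ee_pos: [0.4265, -0.1963, 0.2465]
orientation: [0.984, 0.178, -0.0, -0.0]
force: [0.8, -0.7, 0.6]
grip_width: 0.088
gripper_force: 0.0
```

Emit:
step_arm --moves "0 0 0 0.033 -0.034 0 0;0 0 0 0.033 -0.034 0 0;0 0 0 0.033 -0.034 0 0;0 0 0 0.033 -0.034 0 0;0 0 0 0.033 -0.034 0 0;0 0 0 0.033 -0.034 0 0;0 0 0 0.033 -0.034 0 0;0 0 0 0.033 -0.034 0 0;0 0 -8 0 0 0 0;0 0 -8 0 0 0 0"

```text
time_s: 2.1
ee_pos: [0.5783, 0.1508, 0.2456]
orientation: [0.948, 0.317, -0.001, -0.0]
force: [0.2, 0.0, 0.3]
grip_width: 0.0879
gripper_force: 0.0
```

Emit:
step_arm --moves "0 0 -8.5 0 0 0 0;0 0 -8.5 0 0 0 0;0 0 -8.5 0 0 0 0;0 0 -8.5 0 0 0 0;0 0 -8.5 0 0 0 0;0 0 -8.5 0 0 0 0;0 0 -8.5 0 0 0 0;0 0 -8.5 0 0 0 0;0 0 -8.5 0 0 0 0;0 0 -8.5 0 0 0 0"

```text
time_s: 3.1
ee_pos: [0.578, 0.1489, 0.246]
orientation: [0.486, 0.874, -0.0, -0.0]
force: [0.0, -0.4, 0.3]
grip_width: 0.0882
gripper_force: 0.0
```

Emit:
step_arm --moves "0 0 -8.5 0 0 0 0;0 0 -8.5 0 0 0 0;0 0 -8.5 0 0 0 0;0 0 -5 0 0 0 0;0 0 0 0 0 0 0;0 0 0 0 0 0 0"

```text
time_s: 3.7
ee_pos: [0.5782, 0.149, 0.2463]
orientation: [0.243, 0.97, -0.0, -0.0]
force: [0.2, -0.3, 0.0]
grip_width: 0.088
gripper_force: 0.0
```

```bash
cat >> h.py <<'E'
from scipy.spatial.transform import Rotation as Ro
def goal(x,y,z,xyaw):
    """tool-frame shift to a target TCP (down), with the tool x axis at world yaw xyaw (deg, mod 180) and needed tool-z turn"""
    s=readout.state(); R=Ro.from_quat(s['orientation']).as_matrix(); p=np.array(s['ee_pos'])
    cur=np.degrees(np.arctan2(R[1,0],R[0,0])); dt=-((xyaw-cur+90)%180-90)
    print('t',round(s['time_s'],2),'tcp',p.round(4),'xyaw',round(cur,2),'tilt',(R[:,2]).round(4),'q',np.round(s['q'],2),'F',np.round(s['force'],1),'grip',round(s['grip_width'],4))
    print('shift tool',(R.T@(np.array([x,y,z])-p)).round(4),'turn z',round(dt,2))
E
python3 - <<'E'
from h import *
f=snap('wrist','w1'); goal(.585,.149,.04,152)
for p in [(.585,.149,.038),(.541,.1724,.038),(.537,.0253,.05)]: print(proj(f['camera_matrix'],f['view'],p))
E
```

```text
t 3.75 tcp [0.5783 0.149  0.2464] xyaw 151.89 tilt [-6.e-04 -1.e-04 -1.e+00] q [ 0.21  0.12  1.78  0.    1.25 -0.87] F [ 1.1  0.  -0.1] grip 0.0878
shift tool [-0.006   0.0033  0.2064] turn z -0.11
[324.78565646 206.28641932]
[324.80435037 144.31659467]
[160.40814184 228.69200851]
```

View pics/w1.png

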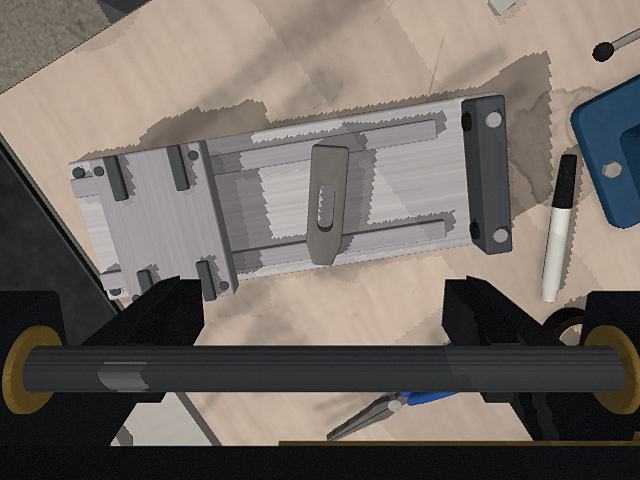

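The wrist view shows the clamp from (331,146) to (321,265), slightly turned. The lips are at (116,178) and (178,167), with (206,281) partly beside a finger. The stop's inner face is at about x≈468.

```bash
python3 - <<'E'
from h import *
im,K,V=ld('w1')
P=lambda z,*l: np.array([ray(K,V,u,v,z) for u,v in l])
y=lambda d:np.degrees(np.arctan2(d[1],d[0]))
c=P(.038,(314,146),(349,149),(342,235),(307,235),(331,265)); print(c.round(4).tolist())
print('len dirs',y(c[2]-c[1]),y(c[3]-c[0]),'width',np.linalg.norm(c[0]-c[1]),np.linalg.norm(c[2]-c[3]))
e=P(.038,(331.5,147),(321,265)); print('ends',e.round(4).tolist(),np.linalg.norm(e[0]-e[1]),e.mean(0),y(e[0]-e[1]))
L=P(.05,(116,178),(178,167),(206,281)); print('lips',L.round(4).tolist(),np.linalg.norm(L[0]-L[1]),np.linalg.norm(L[2]-L[1]),'xyaw',y(L[1]-L[0]),'yyaw',y(L[1]-L[2])); print('trough',((L[0]+L[2])/2))
r=P(.022,(214,172),(434,139),(232,247),(445,220)); print('rails', y(r[1]-r[0]),y(r[3]-r[2]))
s=P(.052,(466,97),(502,96),(512,252),(477,254));print('stop',s.mean(0),y(s[0]-s[3]),y(s[1]-s[2]))
E
```

```text
[[0.5381, 0.1643, 0.038], [0.5532, 0.1876, 0.038], [0.6133, 0.1502, 0.038], [0.5996, 0.1245, 0.038], [0.6324, 0.1298, 0.038]]
len dirs -31.885331011136884 -32.92716759262905 width 0.027761838597513754 0.029153701848963397
ends [[0.5453, 0.1761, 0.038], [0.6284, 0.1223, 0.038]] 0.09893036201735067 [0.5868463  0.14920217 0.038     ] 147.07377348066683
lips [[0.4867, 0.0175, 0.05], [0.5022, 0.0647, 0.05], [0.5922, 0.0337, 0.05]] 0.04965930320501237 0.09520208668339478 xyaw 71.81277336321327 yyaw 161.03910643842303
trough [0.53946003 0.02560454 0.05      ]
rails 70.38223885289074 69.44887720555788
stop [0.62281623 0.27281796 0.052     ] 160.97049240683742 161.82408541757846
```

Emit:
step_arm --moves "0 0 4.3 0 0 0 0;0 0 0 -0.007 0.005 0.04 0;0 0 0 0 0 0.04 0;0 0 0 0 0 0.04 0;0 0 0 0 0 0.03 0;0 0 0 0 0 0.02 0;0 0 0 0 0 0.02 0;0 0 0 0 0 0.02 0;0 0 0 0 0 0.012 0;0 0 0 0 0 0 0"

```text
time_s: 4.75
ee_pos: [0.5853, 0.1491, 0.0226]
orientation: [0.279, 0.96, -0.001, -0.002]
force: [-0.6, -0.3, 0.4]
grip_width: 0.088
gripper_force: 0.0
```

Emit:
step_arm --moves "0 0 0 0 0 0 255;0 0 0 0 0 0 255;0 0 0 0 0 0 255;0 0 0 0 0 0 255;0 0 0 0 0 0 255;0 0 0 0 0 0 255;0 0 0 0 0 0 255;0 0 0 0 0 0 255"

```text
time_s: 5.55
ee_pos: [0.5867, 0.1492, 0.0247]
orientation: [0.278, 0.961, -0.0, -0.0]
force: [-1.5, -1.8, 1.0]
grip_width: 0.0297
gripper_force: 30.0
```

The fingertips would hang 5 mm below the clamp's underside, so I'll regrip higher before carrying it.

Emit:
step_arm --moves "0 0 0 0 0 0 150;0 0 0 0 0 0 150;0 0 0 0 0 0 150;0 0 0 0 0 -0.0085 150;0 0 0 0 0 0 255;0 0 0 0 0 0 255;0 0 0 0 0 0 255;0 0 0 0 0 0 255;0 0 0 0 0 0 255;0 0 0 0 0 0 255"

```text
time_s: 6.55
ee_pos: [0.5879, 0.1496, 0.0345]
orientation: [0.278, 0.961, 0.0, 0.001]
force: [-1.2, -1.0, 6.0]
grip_width: 0.03
gripper_force: 30.0
```

Emit:
step_arm --moves "0 0 0 0 0 -0.01 255;0 0 0 0 0 -0.02 255;0 0 0 0 0 -0.03 255;0 0 0 0 0 -0.03 255;0 0 0 0 0 -0.01 255;0 0 -8 0 0 0 255;0 0 -8 0 0 0 255;0 0 -8 0 0 0 255;0 0 -8.2 0 0 0 255;0 0 0 0 0 0 255"

```text
time_s: 7.55
ee_pos: [0.5859, 0.1493, 0.1317]
orientation: [0.001, 1.0, -0.0, -0.001]
force: [-0.8, -0.7, -4.4]
grip_width: 0.0298
gripper_force: 30.0
```

```bash
python3 - <<'E'
from h import *
goal(.46,-.15,.0125,180)
E
```

```text
t 7.55 tcp [0.5859 0.1493 0.1317] xyaw 179.92 tilt [-2.5e-03 -5.0e-04 -1.0e+00] q [ 0.21  0.23  1.87  0.    1.05 -1.36] F [-0.8 -0.7 -4.4] grip 0.0298
shift tool [ 0.1252 -0.2994  0.1197] turn z -0.08
```

Emit:
step_arm --moves "0 0 0 0.0156 -0.0374 0 255;0 0 0 0.0156 -0.0374 0 255;0 0 0 0.0156 -0.0374 0 255;0 0 0 0.0156 -0.0374 0 255;0 0 0 0.0156 -0.0374 0 255;0 0 0 0.0156 -0.0374 0 255;0 0 0 0.0156 -0.0374 0 255;0 0 0 0.0156 -0.0374 0 255;0 0 0 0 0 0 255;0 0 0 0 0 0 255"

```text
time_s: 8.55
ee_pos: [0.4609, -0.15, 0.1326]
orientation: [0.004, 1.0, 0.0, -0.0]
force: [-0.4, 0.0, -3.2]
grip_width: 0.0301
gripper_force: 30.0
```

Emit:
step_arm --moves "0 0 0 0 0 0.03 255;0 0 0 0 0 0.03 255;0 0 0 0 0 0.025 255;0 0 0 0 0 0.015 255;0 0 0 0 0 0.01 255;0 0 0 0 0 0 255;0 0 0 0 0 0 255"

```text
time_s: 9.25
ee_pos: [0.4624, -0.149, 0.0236]
orientation: [0.001, 1.0, -0.0, 0.0]
force: [0.9, -0.4, -3.4]
grip_width: 0.0294
gripper_force: 30.0
```

```bash
python3 - <<'E'
from h import *
goal(.46,-.15,.0125,180)
E
```

```text
t 9.25 tcp [ 0.4624 -0.149   0.0236] xyaw 179.92 tilt [ 5.e-04 -1.e-04 -1.e+00] q [-0.36  0.17  2.19  0.    0.79 -1.93] F [ 0.9 -0.4 -3.4] grip 0.0294
shift tool [ 0.0024 -0.001   0.0111] turn z -0.08
```

Emit:
step_arm --moves "0 0 0 0 0 0.004 255;0 0 0 0 0 0.003 255;0 0 0 0 0 0.002 255;0 0 0 0 0 0.001 255;0 0 0 0 0 0 255;0 0 0 0 0 0.001 255;0 0 0 0 0 0 255"

```text
time_s: 9.95
ee_pos: [0.4619, -0.1496, 0.0125]
orientation: [0.001, 1.0, -0.0, 0.0]
force: [-0.7, 0.5, -0.6]
grip_width: 0.0296
gripper_force: 30.0
```

Emit:
step_arm --moves "0 0 0 0 0 0 0;0 0 0 0 0 0 0;0 0 0 0 0 0 0;0 0 0 0 0 0 0;0 0 0 0 0 0 0;0 0 0 0 0 -0.02 0;0 0 0 0 0 -0.03 0;0 0 0 0 0 -0.04 0;0 0 0 0 0 -0.04 0;0 0 0 0 0 -0.04 0"

```text
time_s: 10.95
ee_pos: [0.4613, -0.1493, 0.1837]
orientation: [0.001, 1.0, 0.0, -0.0]
force: [1.4, -0.7, -0.2]
grip_width: 0.0881
gripper_force: 0.0
```

Emit:
step_arm --moves "0 0 0 -0.006 -0.038 0 0;0 0 0 -0.006 -0.038 0 0;0 0 0 -0.006 -0.039 0 0;0 0 0 0 0 0 0;0 0 0 0 0 0 0"

```text
time_s: 11.45
ee_pos: [0.4792, -0.2649, 0.1818]
orientation: [0.002, 1.0, 0.0, -0.0]
force: [-0.6, -0.0, -1.2]
grip_width: 0.0884
gripper_force: 0.0
```

```bash
python3 - <<'E'
from h import *
f=snap('wrist','w2'); goal(.4805,-.2651,.02,180)
E
```

```text
t 11.5 tcp [ 0.479  -0.2641  0.1817] xyaw 179.86 tilt [-0.001   0.0011 -1.    ] q [-0.55  0.07  1.95  0.    1.12 -2.12] F [ 0.3  0.7 -1.1] grip 0.0879
shift tool [-0.0016 -0.0012  0.1617] turn z -0.14
```

View pics/w2.png

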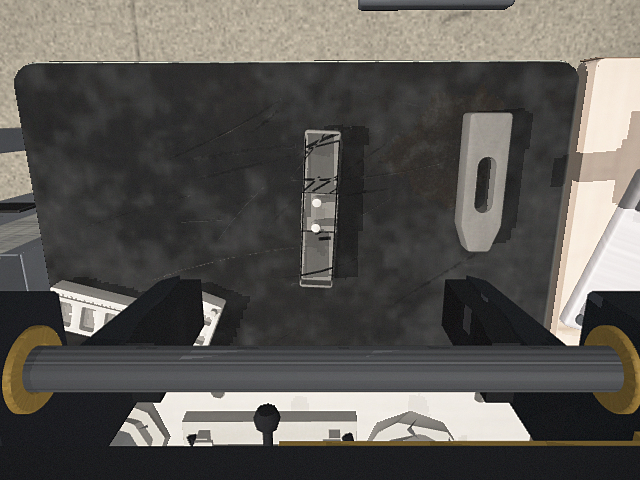

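The clamp lies flat on the mat at (485,180). The bar's top face corners are at about (305,131), (340,132), (334,279) and (301,279), and its near end face shows from row 279 to 287.

```bash
python3 - <<'E'
from h import *
im,K,V=ld('w2')
g=cv2.cvtColor(im,cv2.COLOR_BGR2GRAY)
for v in(150,205,265): print(v,g[v,290:350].tolist())
for u in(312,322): print(u,g[270:292,u].tolist(),g[124:138,u].tolist())
b=np.array([ray(K,V,u,v,.016) for u,v in [(305,131),(340,132),(334,279),(301,279)]]); print(b.round(4).tolist(),b.mean(0))
for i,j in((0,3),(1,2),(0,1),(3,2)):d=b[j]-b[i];print(np.linalg.norm(d),np.degrees(np.arctan2(d[1],d[0])))
E
```

```text
150 [46, 46, 49, 44, 43, 46, 49, 47, 53, 55, 55, 55, 54, 57, 54, 27, 124, 140, 102, 105, 91, 35, 61, 99, 101, 98, 97, 93, 96, 97, 95, 96, 94, 96, 96, 97, 98, 97, 98, 97, 99, 98, 96, 92, 152, 149, 149, 158, 83, 22, 49, 53, 29, 35, 38, 38, 42, 37, 40, 36]
205 [54, 52, 51, 52, 49, 46, 47, 49, 48, 45, 40, 87, 128, 31, 172, 114, 108, 109, 110, 109, 103, 154, 149, 234, 242, 235, 233, 230, 225, 231, 180, 137, 151, 155, 154, 153, 151, 154, 152, 154, 155, 154, 157, 155, 170, 50, 50, 97, 36, 29, 36, 32, 37, 37, 36, 35, 31, 35, 36, 35]
265 [50, 53, 51, 53, 48, 50, 51, 51, 45, 46, 48, 23, 168, 174, 117, 99, 98, 112, 112, 111, 110, 110, 107, 108, 110, 107, 104, 103, 106, 108, 108, 108, 109, 109, 109, 109, 111, 110, 102, 160, 163, 179, 36, 51, 51, 33, 31, 34, 36, 28, 37, 42, 43, 42, 46, 47, 47, 44, 47, 46]
312 [108, 106, 38, 18, 112, 111, 105, 93, 156, 154, 68, 65, 66, 64, 54, 158, 169, 53, 39, 45, 47, 47] [50, 52, 51, 51, 44, 70, 152, 171, 177, 115, 98, 99, 97, 100]
322 [29, 22, 113, 109, 106, 107, 100, 158, 154, 163, 87, 64, 69, 66, 57, 128, 171, 108, 40, 41, 48, 47] [56, 55, 61, 56, 57, 43, 108, 164, 172, 134, 104, 72, 32, 28]
[[0.4243, -0.2754, 0.016], [0.425, -0.2513, 0.016], [0.5328, -0.255, 0.016], [0.5327, -0.2798, 0.016]] [ 0.47869852 -0.26538578  0.016     ]
0.1085132572210562 -2.3346995612482506
0.10782294010833314 -1.9462957987106564
0.02405032668164486 88.25729276457332
0.024797832111935675 89.84067278550819
```

Emit:
step_arm --moves "0 0 2 0 0 0 0;0 0 0 0 -0.001 0.03 0;0 0 0 0 0 0.03 0;0 0 0 0 0 0.03 0;0 0 0 0 0 0.03 0;0 0 0 0 0 0.02 0;0 0 0 0 0 0.015 0;0 0 0 0 0 0.01 0;0 0 0 0 0 0.004 0;0 0 0 0 0 0 0"

```text
time_s: 12.5
ee_pos: [0.4796, -0.2653, 0.0133]
orientation: [0.018, 1.0, 0.0, 0.0]
force: [0.6, 1.0, 0.8]
grip_width: 0.0882
gripper_force: 0.0
```

Emit:
step_arm --moves "0 0 0 0 0 0 255;0 0 0 0 0 0 255;0 0 0 0 0 0 255;0 0 0 0 0 0 255;0 0 0 0 0 0 255;0 0 0 0 0 0 255;0 0 0 0 0 0 255;0 0 0 0 0 0 255"

```text
time_s: 13.3
ee_pos: [0.4795, -0.2657, 0.0132]
orientation: [0.018, 1.0, -0.0, 0.0]
force: [0.5, -1.9, -0.8]
grip_width: 0.0263
gripper_force: 0.6
```

Emit:
step_arm --moves "0 0 0 0 0 0 255;0 0 0 0 0 0 255;0 0 0 0 0 -0.01 255;0 0 0 0 0 -0.02 255;0 0 0 0 0 -0.03 255;0 0 0 0 0 -0.03 255;0 0 0 0 0 -0.03 255;0 0 8.3 0 0 0 255;0 0 8.3 0 0 0 255;0 0 0 0 0 0 255"

```text
time_s: 14.3
ee_pos: [0.479, -0.265, 0.1335]
orientation: [0.163, 0.987, 0.0, -0.0]
force: [-0.3, -0.0, -3.3]
grip_width: 0.0257
gripper_force: 30.0
```

```bash
python3 - <<'E'
from h import *
goal(.5385,.0255,.0575,161.3)
E
```

```text
t 14.3 tcp [ 0.479  -0.265   0.1335] xyaw 161.28 tilt [-4.e-04  5.e-04 -1.e+00] q [-0.55  0.12  1.99  0.    1.03 -1.8 ] F [-0.3 -0.  -3.3] grip 0.0257
shift tool [0.0369 0.2942 0.0761] turn z -0.02
```

Emit:
step_arm --moves "0 0 0 0.0046 0.0368 0 255;0 0 0 0.0046 0.0368 0 255;0 0 0 0.0046 0.0368 0 255;0 0 0 0.0046 0.0368 0 255;0 0 0 0.0046 0.0368 0 255;0 0 0 0.0046 0.0368 0 255;0 0 0 0.0046 0.0368 0 255;0 0 0 0.0046 0.0368 0 255;0 0 0 0 0 0 255;0 0 0 0 0 0 255"

```text
time_s: 15.3
ee_pos: [0.5383, 0.0258, 0.1327]
orientation: [0.16, 0.987, -0.0, -0.001]
force: [-0.4, -0.7, -4.0]
grip_width: 0.026
gripper_force: 30.0
```

```bash
python3 - <<'E'
from h import *
f=snap('wrist','w3'); goal(.5385,.0255,.0575,161.3)
E
```

```text
t 15.35 tcp [0.5383 0.025  0.1327] xyaw 161.47 tilt [-1.6e-03 -5.0e-04 -1.0e+00] q [ 0.    0.11  2.01 -0.    1.03 -1.25] F [ 0.1 -0.2 -3.4] grip 0.0253
shift tool [-0.0002  0.0006  0.0752] turn z 0.17
```

View pics/w3.png

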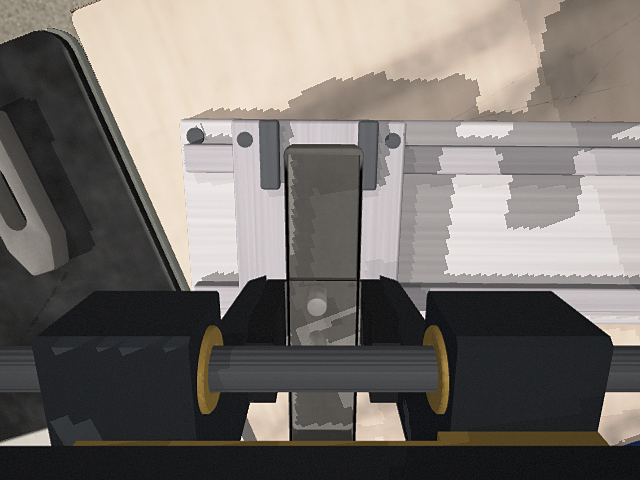

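The bar is held squarely over the trough. The far lips' inner edges are at columns 280 and 361 (rows 121–189), and the carriage's near edge is at row 121.

```bash
python3 - <<'E'
from h import *
im,K,V=ld('w3'); s=readout.state(); R=Ro.from_quat(s['orientation']).as_matrix(); p=np.array(s['ee_pos'])
for n,z,l in(('lips in/out @.05',.05,[(260,150),(280,150),(361,150),(379,150)]),('lip mid ends',.05,[(260,189),(280,189),(361,189),(377,189)]),('lip outer ends',.05,[(260,121),(280,121),(361,121),(379,121)]),('bar end top @tcp+.0035',p[2]+.0035,[(286,146),(361,146),(287,240),(359,240)])):
    print(n,[(R.T@(ray(K,V,u,v,z)-p))[:2].round(4).tolist() for u,v in l])
rl=[ray(K,V,u,v,.012) for u,v in((186,121),(620,122))];d=rl[1]-rl[0];print('bed edge yaw',np.degrees(np.arctan2(d[1],d[0])),(R.T@(rl[0]-p))[:2])
E
```

```text
lips in/out @.05 [[0.0489, -0.0294], [0.0489, -0.0193], [0.0491, 0.0216], [0.0491, 0.0307]]
lip mid ends [[0.029, -0.0301], [0.0291, -0.0197], [0.0292, 0.0221], [0.0292, 0.0304]]
lip outer ends [[0.0631, -0.0289], [0.0631, -0.019], [0.0633, 0.0212], [0.0633, 0.0301]]
bar end top @tcp+.0035 [[0.0569, -0.009], [0.0569, 0.014], [0.0268, -0.0093], [0.0269, 0.0141]]
bed edge yaw 71.52226599246059 [ 0.06244541 -0.07730351]
```

Emit:
step_arm --moves "0 0 0 0 0 0.02 255;0 0 0 0 0 0.02 255;0 0 0 0 0 0.015 255;0 0 0 0 0 0.008 255;0 0 0 0 0 0.004 255;0 0 0 0 0 0.003 255;0 0 0 0 0 0.003 255;0 0 0 0 0 0 255;0 0 0 0 0 0 255"

```text
time_s: 16.25
ee_pos: [0.5394, 0.0252, 0.0607]
orientation: [0.162, 0.987, 0.0, 0.0]
force: [0.9, -0.6, -2.9]
grip_width: 0.0259
gripper_force: 30.0
```

Emit:
step_arm --moves "0 0 0 0 0 0.001 255;0 0 0 0 0 0.001 255;0 0 0 0 0 0 255;0 0 0 0 0 0 255"

```text
time_s: 16.65
ee_pos: [0.539, 0.0252, 0.0582]
orientation: [0.162, 0.987, 0.0, -0.0]
force: [-0.4, -0.4, -3.6]
grip_width: 0.0259
gripper_force: 30.0
```

Emit:
step_arm --moves "0 0 0 0 0 0.001 255;0 0 0 0 0 0 255;0 0 0 0 0 0.0005 255;0 0 0 0 0 0 255"

```text
time_s: 17.05
ee_pos: [0.5391, 0.0252, 0.0572]
orientation: [0.162, 0.987, -0.0, 0.0]
force: [-2.0, -0.8, 1.6]
grip_width: 0.0254
gripper_force: 30.0
```

Emit:
step_arm --moves "0 0 0 0 0 0 0;0 0 0 0 0 0 0;0 0 0 0 0 0 0;0 0 0 0 0 0 0;0 0 0 0 0 0 0;0 0 0 0 0 -0.01 0;0 0 0 0 0 -0.02 0;0 0 0 0 0 -0.03 0;0 0 0 0 0 -0.03 0;0 0 0 0 0 0 0"

```text
time_s: 18.05
ee_pos: [0.5427, 0.0252, 0.1524]
orientation: [0.162, 0.987, 0.001, 0.005]
force: [-0.1, -0.4, 0.2]
grip_width: 0.0882
gripper_force: 0.0
```

Emit:
step_arm --moves "0 0 0 0 -0.044 0 0;0 0 0 0 -0.044 0 0;0 0 0 0 0 0 255;0 0 0 0 0 0 255;0 0 0 0 0 0 255;0 0 0 0 0 0 255;0 0 0 0 0 0 255;0 0 0 0 0 0 255;0 0 0 0 0 0 255;0 0 0 0 0 0 255"

```text
time_s: 19.05
ee_pos: [0.5109, -0.0579, 0.1467]
orientation: [0.162, 0.987, 0.0, -0.0]
force: [-0.9, 0.2, 0.1]
grip_width: 0.0262
gripper_force: 0.0
```

```bash
python3 - <<'E'
from h import *
f=snap('wrist','w4'); goal(.511,-.058,.040,161.4)
E
```

```text
t 19.1 tcp [ 0.5109 -0.058   0.1467] xyaw 161.32 tilt [ 0.  0. -1.] q [-0.16  0.05  2.05  0.    1.05 -1.41] F [0.7 0.  0.7] grip 0.0225
shift tool [-1.000e-04  1.000e-04  1.067e-01] turn z -0.08
```

View pics/w4.png

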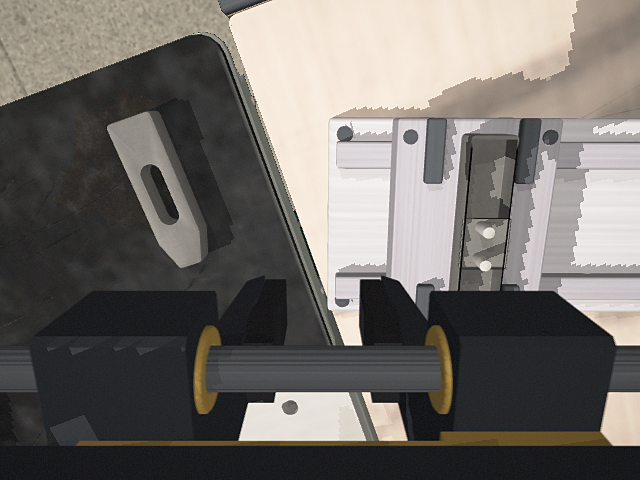

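The bar lies in the trough with its pins (489,233) and (486,266) up. Its near end is at row 134, against row 119 for the carriage edge. I'll check the centring.

```bash
python3 - <<'E'
from h import *
im,K,V=ld('w4'); s=readout.state(); R=Ro.from_quat(s['orientation']).as_matrix(); p=np.array(s['ee_pos'])
for n,z,l in(('lip inner',.05,[(445,150),(518,150)]),('lip outer',.05,[(426,150),(537,150)]),('bar top',.060,[(464,150),(517,150),(460,280),(506,280)]),('bar end',.06,[(490,135)]),('carr edge',.044,[(480,119),(396,119),(396,250)])):
    print(n,[(R.T@(ray(K,V,u,v,z)-p))[:2].round(4).tolist() for u,v in l])
E
```

```text
lip inner [[0.0478, 0.0672], [0.0479, 0.1064]]
lip outer [[0.0478, 0.057], [0.0479, 0.1166]]
bar top [[0.0486, 0.0742], [0.0486, 0.1014], [-0.0227, 0.0781], [-0.0226, 0.1037]]
bar end [[0.0562, 0.0868]]
carr edge [[0.0639, 0.0866], [0.0638, 0.0412], [-0.0103, 0.0446]]
```

Emit:
step_arm --moves "0 0 0 0 0 0.03 255;0 0 0 0 0 0.03 255;0 0 0 0 0 0.025 255;0 0 0 0 0 0.015 255;0 0 0 0 0 0.007 255;0 0 0 0 0 0 255;0 0 0 0 0.008 0 255;0 0 0 0 0.006 0 255;0 0 0 0 0.003 0 255;0 0 0 0 0 0 255"

```text
time_s: 20.1
ee_pos: [0.5171, -0.0415, 0.0405]
orientation: [0.162, 0.987, 0.0, 0.001]
force: [0.8, 0.0, -0.3]
grip_width: 0.0003
gripper_force: 0.0
```

Emit:
step_arm --moves "0 0 0 0 0.003 0 255;0 0 0 0 0.003 0 255;0 0 0 0 0.003 0 255;0 0 0 0 0.003 0 255;0 0 0 0 0.004 0 255;0 0 0 0 0.006 0 255;0 0 0 0 0.008 0 255;0 0 0 0 0.008 0 255;0 0 0 0 0.008 0 255;0 0 0 0 0.008 0 255"

```text
time_s: 21.1
ee_pos: [0.5339, 0.0098, 0.0397]
orientation: [0.162, 0.987, 0.0, 0.0]
force: [-0.4, -2.7, 1.7]
grip_width: 0.0007
gripper_force: 1.4
```

```bash
python3 - <<'E'
from h import *
goal(.511+.232*.318,-.058+.232*.948,.040,161.4)
E
```

```text
t 21.1 tcp [0.5339 0.0098 0.0397] xyaw 161.31 tilt [ 3.e-04 -0.e+00 -1.e+00] q [-0.03  0.22  2.08 -0.    0.84 -1.27] F [-0.4 -2.7  1.7] grip 0.0007
shift tool [ 0.0006  0.1604 -0.0002] turn z -0.09
```

Emit:
step_arm --moves "0 0 0 0 0.009 0 255;0 0 0 0 0.01 0 255;0 0 0 0 0.01 0 255;0 0 0 0 0.01 0 255;0 0 0 0 0.01 0 255;0 0 0 0 0.01 0 255;0 0 0 0 0.01 0 255;0 0 0 0 0.01 0 255;0 0 0 0 0.01 0 255;0 0 0 0 0.01 0 255"

```text
time_s: 22.1
ee_pos: [0.5656, 0.1036, 0.0397]
orientation: [0.162, 0.987, -0.0, 0.0]
force: [0.9, -3.4, 0.9]
grip_width: 0.0004
gripper_force: 1.5
```

Emit:
step_arm --moves "0 0 0 0 0.009 0 255;0 0 0 0 0.008 0 255;0 0 0 0 0.007 0 255;0 0 0 0 0.006 0 255;0 0 0 0 0.005 0 255;0 0 0 0 0.004 0 255;0 0 0 0 0.003 0 255;0 0 0 0 0.003 0 255;0 0 0 0 0.003 0 255"

```text
time_s: 23.0
ee_pos: [0.5806, 0.1484, 0.0396]
orientation: [0.163, 0.987, -0.0, -0.0]
force: [0.5, -2.9, -0.2]
grip_width: 0.0006
gripper_force: 1.2
```

Emit:
step_arm --moves "0 0 0 0 0.003 0 255;0 0 0 0 0.002 0 255;0 0 0 0 0.002 0 255;0 0 0 0 0.002 0 255;0 0 0 0 0.001 0 255"

```text
time_s: 23.5
ee_pos: [0.5839, 0.158, 0.0397]
orientation: [0.162, 0.987, 0.0, -0.0]
force: [1.2, -2.7, 0.5]
grip_width: 0.0006
gripper_force: 1.1
```

Emit:
step_arm --moves "0 0 0 0 0.001 0 255;0 0 0 0 0.001 0 255;0 0 0 0 0.001 0 255"

```text
time_s: 23.8
ee_pos: [0.5848, 0.1606, 0.0397]
orientation: [0.162, 0.987, -0.0, -0.0]
force: [0.5, -2.5, 1.1]
grip_width: 0.0003
gripper_force: 1.1
```

Emit:
step_arm --moves "0 0 0 0 0.001 0 255;0 0 0 0 0.001 0 255;0 0 0 0 0.001 0 255"

```text
time_s: 24.1
ee_pos: [0.5855, 0.1627, 0.0397]
orientation: [0.162, 0.987, -0.001, -0.0]
force: [-1.2, -7.4, 3.5]
grip_width: 0.0006
gripper_force: 4.1
```

Force rises, so this is probably the stop. I'll confirm with a little more push.

Emit:
step_arm --moves "0 0 0 0 0.001 0 255;0 0 0 0 0 0 255"

```text
time_s: 24.3
ee_pos: [0.5855, 0.1627, 0.0397]
orientation: [0.162, 0.987, -0.002, -0.001]
force: [-1.5, -8.6, 4.4]
grip_width: 0.0004
gripper_force: 4.5
```

Emit:
step_arm --moves "0 0 0 0 -0.002 0 255;0 0 0 0 -0.006 0 255;0 0 0 0 -0.02 0 255;0 0 0 0 -0.02 0 255;0 0 0 0 0 -0.03 255;0 0 0 0 0 -0.04 255;0 0 0 0 0 -0.04 255;0 0 0 0 0 -0.03 255;0 0 0 0 0 0 255;0 0 0 0 0 0 255"

```text
time_s: 25.3
ee_pos: [0.5706, 0.1179, 0.1803]
orientation: [0.163, 0.987, 0.0, 0.001]
force: [-0.4, 0.1, 0.4]
grip_width: 0.0002
gripper_force: 0.0
```

```bash
python3 - <<'E'
from h import *
f=snap('wrist','w5'); goal(.5,0,.2,161.4)
E
```

```text
t 25.35 tcp [0.5697 0.1179 0.1788] xyaw 161.25 tilt [-1.4e-03 -2.0e-04 -1.0e+00] q [ 0.16  0.14  1.88  0.    1.12 -1.08] F [-0.3 -0.2 -1.4] grip 0.0005
shift tool [ 0.0281 -0.134  -0.0211] turn z -0.15
```

View pics/w5.png

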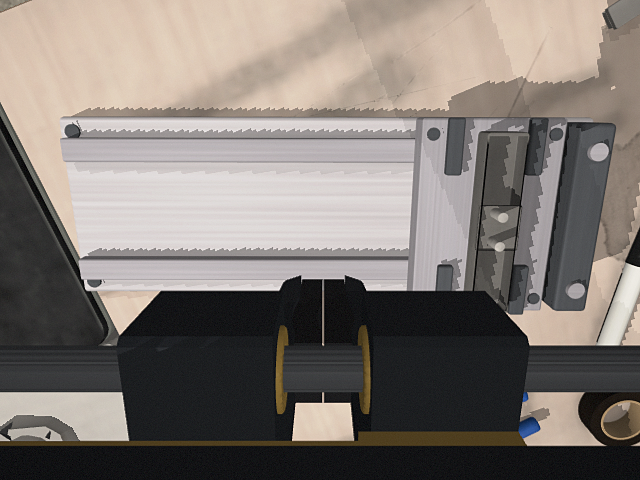

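The carriage is up against the stop (column 566), and the bar sits in the trough (480–525) with its pins up. Nothing is touching the robot, so I'll hand in.

```bash
python3 -c "
from bench import finish_job; print(finish_job())"
```

```text
the job is handed in; nothing more can be done
None
```

The job is handed in at about 25 s of the 72 s allowed: the clamp lies flat on the mat, the bar sits pins up and centred in the trough, and the carriage is fully home against the stop; no verdict was returned.

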